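# Knock the stuck chocolate bar out of its mould nest

## Robot

A 6-joint arm with a two-finger parallel gripper is mounted at the origin on the work surface. World frame = base frame: x ahead of the robot, y to its left, z up, the work surface at z = 0. Lengths are in m, angles in rad, forces in N, time in s.
With the tool pointing down it reaches from about 0.325 to 0.875 m from the base axis. Payload 4.4 kg.
Tool frame: the origin (TCP) lies at the very end of the fingers, on their centre line; the grasp point (between the pads) lies 19 mm behind it; z points along the fingers, y is the line along which they close (so a half turn about z gives the same grasp; the last joint's range is limited). The gripper opens to 85 mm and grips with 20 to 120 N. Pads are 22 mm wide; open, the fingers measure 114 mm over their backs; the gripper's body (76 mm by 85 mm) begins 54 mm behind the grasp point. The pads swing forward as they close: fully open they stand 13 mm farther back than shut.
Start: joints at [-1.379, 0.207, 1.542, -0, 1.393, -0.15], TCP at [0.193, -0.542, 0.231] pointing down, gripper open.
Joint ranges: [-2.73, 2.73], [-0.86, 2.22], [0.23, 2.46], [-1.11, 4.25], [0.08, 2.63], [-2.82, 2.82]. Speed limits (rad/s): [2.79, 2.79, 3.14, 3.14, 3.14, 3.14].

## Interface

Orientations are given as a unit quaternion [w, x, y, z].
In Python, from workcell import get_state, camera, close_job gives the robot as it stands. The module is installed in compiled form; this text tells all that it offers.
- The arm moves only by the tool apply_moves, never from a script. Its argument "plan" is a list of rows, each an object with "offset": the shift along the tool's x, y, z normalised to -1 to 1, where 1 is 0.15 m, a list of three; "rotation": the turn, a rotation vector about the tool's x, y, z normalised to -1 to 1, where 1 is pi/4 rad, a list of three; "grip": the closure, from 0 (fully open) to 1 (shut). A call has 1 to 8 rows; each row is the pose to reach, as a shift and turn from the pose commanded when the call began, along the tool's axes at that moment; what a row does not reach only later rows make up. A row lasts 1/10 s, in which the tool goes at most 50 mm and 8.59 degrees, less where a joint would pass 70% of its speed; a pose out of reach is approached as far as the arm can. A call with a number of a shift or a turn outside -1 to 1 is refused whole. A call with a gripper value outside its range is refused whole. The fingers move at their own pace and stop on an object; "squeeze" is the grip in N (left out, the last holds). Time passes only in rows, so rows that repeat a pose let the fingers close. It gives the time, the measured TCP pose, the force, the opening and the grip force at its end, in the units of the state.
- get_state(): the state, without advancing time (a new reading comes with each control period).
- camera(name): name is "side" or "top"; returns a dict with "pixels" (480x640x3 uint8, red, green, blue), "vertical_fov" (degrees; the focal length in pixels is half the picture's height over the tangent of half this angle, whatever the lens; pixels are square), "cx", "cy" (the principal point, pixels), "xyz" and "attitude" of the camera in the world. Camera axes: x right, y down, z forward; pixel columns grow to the right and rows downward; lengths in m; the calibration is good to about 2 mm. A picture is of the moment at which its call begins. There is no depth.
- close_job(): hands the job in; it is judged then, once.
The state is a dict: "time_s": time; "joint_positions": joint angles; "qd": joint speeds; "tau": joint torques, N m; "tool_pos": TCP position; "eef_rot": TCP orientation; "wrist_force": force on the tool from outside, world axes, zero at the start; "ft_torque": the same for the moment, N m; "gripper_width": opening from 0.0 (shut) to 1.0 (fully open); "grip_force": force on a finger pad.
Only numpy, scipy, OpenCV 4.12 (cv2) and the standard library are available. Lean on these libraries where they do the work, as an engineer would, in place of code of your own. Each camera call takes 0.05 s, during which the arm holds its last target. There are 200 camera calls.

## Task

The dark chocolate bar is stuck in the nest of the demoulding block. Take the red-handled knock-out hook, feel for the knock-out hole under the nest with its upright rod and push up gently (block and chocolate must not be forced) until the bar stands about 12 mm proud of the block, still level in its nest; then stand the hook back upright on its blue mat and let go. Leave the other things on the counter where they are.

Things in the scene. Friction and masses are not known exactly. Their poses are not given: they have to be found in the camera images.
- block: Fixed demoulding block; origin on the counter below the nest's centre; x from open front to pedestal, z up. An aluminium nest (x -40 to 40, y -62 to 62, z 75 to 109 mm) juts forward from a grey pedestal (x 40 to 95, z 0 to 109; steel foot 6 mm thick from x 35). Under the nest (z 0 to 75, x below 35) all is open. More than 30 N from the hook damages it.
- under (a point): Centre of the nest's flat underside, 75 mm above the counter; axes as the block's. White bottom plate, 10 mm thick; its only hole, 14 mm along x by 12 mm along y, goes right through at x = 0 but was bored anywhere from y -14 to +14 mm: not measured, unseen from above, find it by feel with the rod. Everywhere else the underside is solid.
- ejector (a joint): Height (m) of the steel ejector plate (34 x 78 x 4 mm) under the bar, 0 = down on the bottom plate, so its underside is then 85 mm above the counter; up to 0.021. The rod lifts it, straight up and level, and the bar with it. Sprung side cheeks grip the bar: it takes 8 to 18 N to push up, and bar and plate stay up where they are left.
- nest (a point): Centre of the nest at the block's top face (109 mm above the counter); axes as the block's.
- bar_center (a point): Centre of the dark chocolate bar with gold fleck, 36 (x) x 80 (y) x 20 mm (z), about 70 g. Stuck, its top is flush with the block's top, so its centre is 10 mm below nest; standing 12 mm proud, its centre is 2 mm above nest. The bar cannot be gripped while flush.
- hook: Loose C-shaped hook, 0.28 to 0.42 kg, upright on the mat; origin on its underside below the rod; x from the C's back to its mouth. Steel foot 10 mm thick (x -71 to 23, y +-25 mm), brass rod 8 mm across at x = y = 0 up to z 50, back post x -70 to -58 up to z 154, red handle on top along x. Use: hook's x along block's x, enter from the block's front, rod under the nest, handle above it; raise.
- hook_tip (a point): Top end of the hook's brass rod, 50 mm above the hook's underside.
- hook_grip (a point): Centre of the red handle straight above the rod, 95 mm above the rod's tip; handle section here 16 mm wide (along the hook's y) and 18 mm tall. Push forces at the tip pass straight through this point.
- mat: Fixed blue parking mat 150 (x) x 120 (y) x 4 mm thick, the hook's place; origin at the centre of its underside, on the counter; x along its long side. The hook starts on it with its underside at 4 mm, x about along the mat's x.
- card0: Bystander: blank price card on a steel foot, 110 mm tall; origin at its underside. Leave alone.
- card1: Bystander: second blank price card on a steel foot, 110 mm tall; origin at its underside. Leave alone.
- jar: Bystander: jar with brass lid, 64 mm across, 85 mm tall; origin at its underside. Leave alone.
- palette: Bystander: spatula lying on the counter; origin at its underside. Leave alone.
- giftbox: Bystander: ribboned gift box 90 x 70 x 35 mm; origin at its underside. Leave alone.
- sparebar: Bystander: loose white-chocolate bar 36 x 80 x 20 mm; origin at its underside. Leave alone.
Not all that is in view belongs to the job. What is shaped like the hook but pink or turquoise is not meant.

How it is judged:
On the way, in this order (a step that is already met when the one before it is completed fails the run):
1. the hook's rod has entered the knock-out hole from below (tip more than 4 mm above the nest's underside, within 20 mm of the nest's axis) (z of hook_tip in the frame of nest between -0.03 and 0 m and horizontal distance between hook_tip and nest below 0.02 m), for 0.1 s.
2. the bar has been pushed up 8 to 16 mm, level, in its nest (z of bar_center in the frame of nest between -0.002 and 0.006 m and horizontal distance between bar_center and nest below 0.006 m and angle between bar_center's own z axis and vertical below 0.15 rad), for 0.2 s.
At the end, for the whole second after the job is handed in: The bar stands 8 to 16 mm proud, level within 0.15 rad, within 6 mm of the nest's axis. The hook stands upright (0.08 rad), released and still, on the mat: its origin within 60 mm along the mat's x and within 45 mm across from the mat's centre, at most 4 mm above its surface (all of step 2 and x of hook in the frame of mat between -0.06 and 0.06 m and y of hook in the frame of mat between -0.045 and 0.045 m and z of hook in the frame of mat below 0.008 m and angle between hook's own z axis and vertical below 0.08 rad and linear speed of each of hook, bar below 0.02 m/s); the robot touches nothing.
It fails at once if the hook pressed against the block with more than 30 N (contact force between hook and block above 30 N).
It fails at once if the bar pushed right out of its nest (more than 19 mm up) (z of bar_center in the frame of nest above 0.009 m).
It fails at once if the hook tipped over (angle between hook's own z axis and vertical above 0.7 rad).
It fails at once if a bystander moved more than 20 mm (distance of any of card0, card1, jar, palette, giftbox, sparebar from where it was at the start of the episode above 0.02 m).
It also fails if it takes over 67 s, if anything falls off the work surface, if the arm or the gripper's body presses on something with over 40 N, if the wrist force passes 120 N, or if a joint passes its speed limit or range.

## Working session

There is one attempt and no reset: what is moved stays moved. The work goes in short steps, Python scripts to look and compute and a tool call to move; the robot and the scene stay as the last step left them, time stands still between calls to the robot, and variables do not carry over. Pictures are saved under pics/ and viewed, at most 10 in all, crops included, and the job is handed in when it is done.

Besides the shell and the picture viewer there is one more tool, called after "Call:" by a JSON object that holds its "method" and its "body". apply_moves: Moves the arm, as the interface text tells. Scaled input: -1 to 1 covers 0.15 m each way for a shift and pi/4 rad each way for a turn. Its arguments: {"type":"object","properties":{"plan":{"type":"array","items":{"type":"object","properties":{"offset":{"type":"array","items":{"type":"number"}},"rotation":{"type":"array","items":{"type":"number"}},"grip":{"type":"number"}}}},"squeeze":{"type":"number"}},"required":["plan"]}

```bash
mkdir -p pics
cat > h.py <<'E'
import numpy as np, cv2
from scipy.spatial.transform import Rotation as R
from workcell import get_state, camera
def q2R(q): return R.from_quat([q[1],q[2],q[3],q[0]]).as_matrix()
def shot(n):
    c=camera(n); c['f']=240/np.tan(np.radians(c['vertical_fov'])/2); c['R']=q2R(c['attitude']); c['p']=np.array(c['xyz']); return c
def ray(c,u,v):
    d=c['R']@np.array([(u-c['cx'])/c['f'],(v-c['cy'])/c['f'],1]); return c['p'],d
def onz(c,u,v,z):
    p,d=ray(c,u,v); return p+d*(z-p[2])/d[2]
def proj(c,X):
    x=c['R'].T@(np.array(X)-c['p']); return c['cx']+c['f']*x[0]/x[2],c['cy']+c['f']*x[1]/x[2]
def tri(c1,a,c2,b):
    p,d=ray(c1,*a);q,e=ray(c2,*b); s=np.linalg.lstsq(np.c_[d,-e],q-p,rcond=None)[0]
    A=p+s[0]*d;B=q+s[1]*e; return (A+B)/2,np.linalg.norm(A-B)
def save(n,im): cv2.imwrite('pics/'+n+'.png',im[...,::-1])
E
python3 - <<'E'
from h import *
for n in('top','side'):
    c=shot(n); save(n+'0',c['pixels']); print(n,c['vertical_fov'],c['cx'],c['cy'],c['xyz'],c['attitude'])
s=get_state(); print(s)
E
```

```text
top 43.04863288284307 326.19592888074624 236.03465213262933 [ 0.27341625 -0.02327559  1.39921107] [-0.07511736  0.70988034 -0.69679725  0.0700063 ]
side 43.74806723727755 323.65311732386294 229.60114748624468 [-0.30730864  0.98869343  0.8326929 ] [ 0.17414646 -0.28168902  0.81179    -0.48095874]
{'time_s': 0.1, 'joint_positions': array([-1.37847799e+00,  2.07364297e-01,  1.54283863e+00, -3.69934261e-05,
        1.39351708e+00, -1.50474896e-01]), 'qd': array([-0.00019448, -0.00292542, -0.00270816,  0.00011677,  0.00161264,
        0.0017159 ]), 'tau': array([-2.67467458e-04, -3.84089291e+01, -2.92546928e+01, -2.91176320e-04,
        4.81494717e-03, -1.19400136e-05]), 'tool_pos': array([ 0.19312468, -0.54085172,  0.23021207]), 'eef_rot': array([-1.06306495e-03,  9.85346406e-01,  1.70561804e-01, -4.04517146e-05]), 'wrist_force': array([-0.71085565, -0.68389263, -0.22081117]), 'ft_torque': array([-0.03404163,  0.00197807,  0.02993827]), 'grip_force': 0.0, 'gripper_width': 1.0024508223622863}
```

View pics/top0.png

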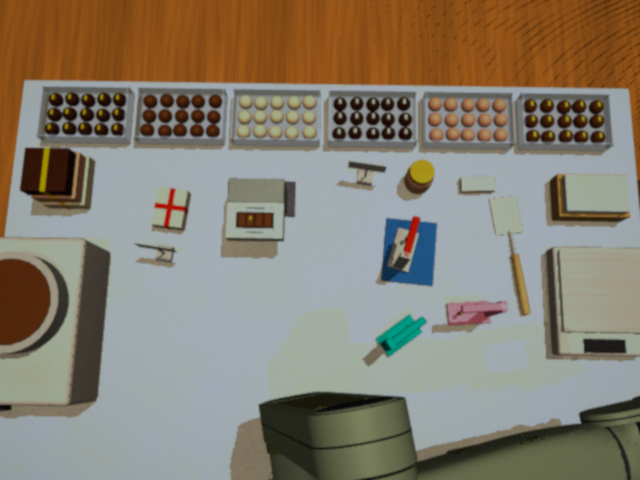

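View pics/side0.png

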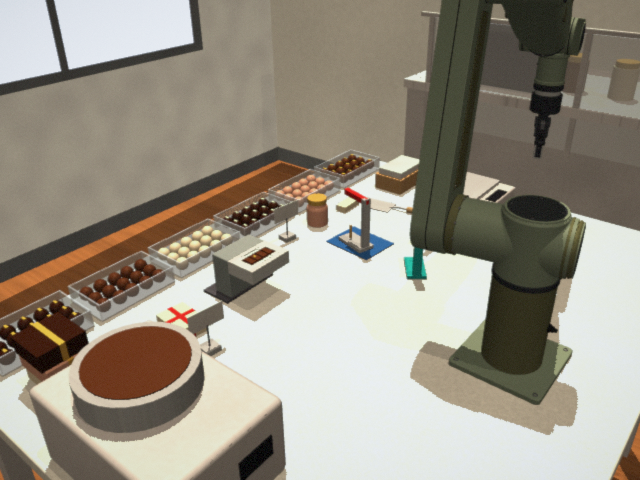

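The top view shows the red-handled hook on the blue mat at about (408,243). Lookalikes are the turquoise hook at (402,335) and the pink hook at (476,312). By the description I choose the red one on the blue mat. The block's nest is at (255,221), its pedestal is behind it, and its open front faces the robot.

```bash
cat > m.py <<'E'
from h import *
t=shot('top'); s=shot('side')
def rect(mask,n):
    cs,_=cv2.findContours(mask.astype(np.uint8),0,1); c=max(cs,key=cv2.contourArea); return c.reshape(-1,2),cv2.minAreaRect(c)
def hsv(c): return [x.astype(int) for x in cv2.split(cv2.cvtColor(c['pixels'],cv2.COLOR_RGB2HSV))]
def win(c,u0,u1,v0,v1):
    m=np.zeros((480,640),bool); m[v0:v1,u0:u1]=1; return m
H,S,V=hsv(t)
red=((H<8)|(H>172))&(S>150)&(V>90)&win(t,380,450,200,280)
blue=(H>98)&(H<118)&(S>120)&win(t,370,450,200,300)
Hs,Ss,Vs=hsv(s)
reds=((Hs<8)|(Hs>172))&(Ss>150)&(Vs>70)&win(s,330,385,170,230)
blues=(Hs>98)&(Hs<118)&(Ss>120)&win(s,310,410,215,270)
for nm,c,m in(('redT',t,red),('redS',s,reds)):
    p,r=rect(m,nm); print(nm,len(p),r,cv2.boxPoints(r).round(1).tolist())
p,r=rect(cv2.morphologyEx(blue.astype(np.uint8),3,np.ones((25,25))),''); b=cv2.boxPoints(r)
print('mat',r); print(np.array([onz(t,*x,.004) for x in b]).round(4))
wht=(S<40)&(V>150)&win(t,215,300,195,250)
cv2.imwrite('pics/c1.png',np.hstack([cv2.resize(t['pixels'][205:295,370:450],None,fx=5,fy=5,interpolation=2),cv2.resize(t['pixels'][170:260,215:295],None,fx=5,fy=5,interpolation=2)])[...,::-1])
cv2.imwrite('pics/c2.png',np.hstack([cv2.resize(s['pixels'][180:260,320:400],None,fx=5,fy=5,interpolation=2),cv2.resize(s['pixels'][225:305,200:300],None,fx=4,fy=5,interpolation=2)])[...,::-1])
E
python3 m.py
```

```text
redT 76 ((411.0, 234.5), (7.618490695953369, 36.39945602416992), 16.389541625976562) [[402.20001220703125, 250.89999389648438], [412.5, 216.0], [419.79998779296875, 218.10000610351562], [409.5, 253.0]]
redS 44 ((353.484619140625, 194.7769012451172), (20.465728759765625, 7.318049430847168), 29.744882583618164) [[342.79998779296875, 192.89999389648438], [346.3999938964844, 186.5], [364.20001220703125, 196.6999969482422], [360.6000061035156, 203.0]]
mat ((409.041015625, 251.5491943359375), (50.51893997192383, 61.92644119262695), 5.19442892074585)
[[ 0.4628 -0.1389  0.004 ]
 [ 0.6092 -0.152   0.004 ]
 [ 0.6003 -0.2701  0.004 ]
 [ 0.4543 -0.2546  0.004 ]]
```

View pics/c1.png

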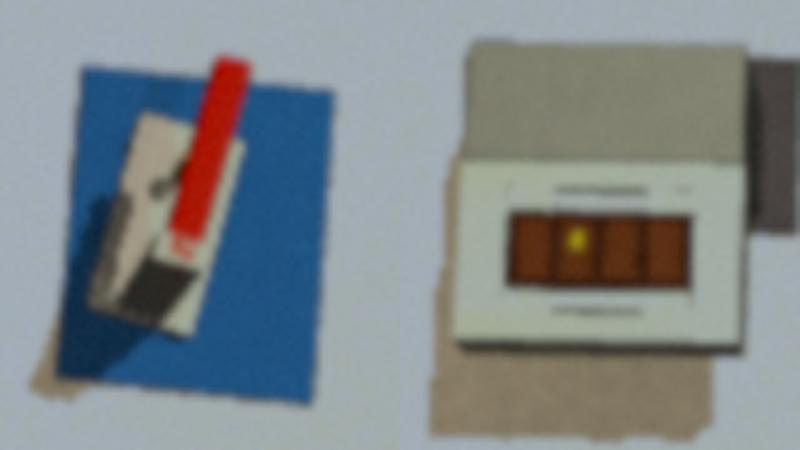

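View pics/c2.png

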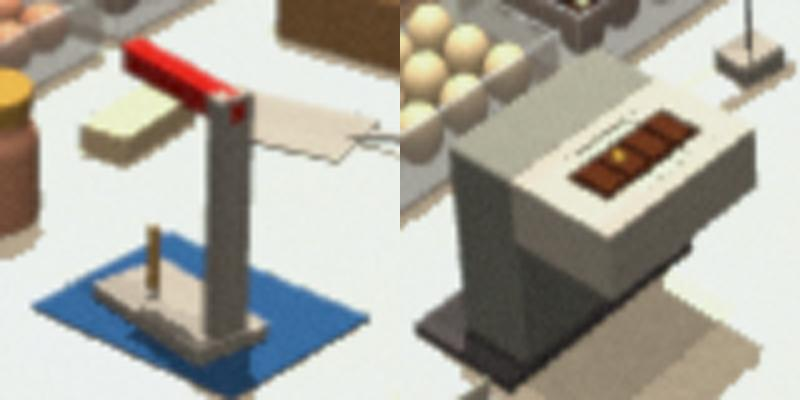

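The crops confirm the choice: red handle with a grey post at the robot side, mouth away from the robot, and the brass rod tip visible in the side view at about (350.6,225). The block's bar is flush, and the front of the nest faces the robot.

```bash
cat >> m.py <<'E'
print('---')
# bar
bt=(H<15)&(S>120)&(V<150)&win(t,230,275,205,235); bs=(Hs<15)&(Ss>120)&(Vs<150)&win(s,240,280,243,268)
pt,rt=rect(cv2.morphologyEx(bt.astype(np.uint8),3,np.ones((9,9))),''); ps,rs=rect(cv2.morphologyEx(bs.astype(np.uint8),3,np.ones((7,7))),'')
print('bar',rt,rs,tri(t,rt[0],s,rs[0]),onz(t,*rt[0],.109),onz(s,*rs[0],.109))
C=lambda x,y:(x/5+215-80,y/5+170)
P=np.array([onz(t,*C(*k),.109) for k in((460,345),(742,350),(746,162),(463,158),(747,45),(473,42))]); print('nest top corners',P.round(4).tolist())
b=np.array([onz(t,*x,.109) for x in cv2.boxPoints(rt)]); print('barbox',b.round(4).tolist())
T=lambda x,y:(x/5+370,y/5+205); D=lambda x,y:(x/5+320,y/5+180)
D2=lambda x,y:((x-400)/4+200,y/5+225)
print('nest corner FL tri',tri(t,C(460,345),s,D2(608,238)))
print('tip',onz(s,*D(153,226),.054), 'pt tri handle tips: front',tri(t,T(233,60),s,D(133,42)),'post',tri(t,T(178,240),s,D(232,98)))
for k in((233,60),(182,237)): print('handle top',onz(t,*T(*k),.158))
for k in((148,112),(243,143),(192,335),(90,305)): print('foot',onz(t,*T(*k),.014))
E
python3 m.py | sed -n '/---/,$p'
```

```text
---
bar ((254.0, 219.5), (13.0, 34.0), 90.0) ((258.03076171875, 255.5538330078125), (7.690152645111084, 28.77605438232422), 60.2551155090332) (array([0.57612679, 0.1465792 , 0.10908905]), np.float64(0.0005079694878323623)) [0.57635838 0.14674815 0.109     ] [0.5759603  0.14640313 0.109     ]
nest top corners [[0.532, 0.2034, 0.109], [0.532, 0.0811, 0.109], [0.616, 0.0822, 0.109], [0.6156, 0.2064, 0.109], [0.6695, 0.0835, 0.109], [0.6687, 0.2048, 0.109]]
barbox [[0.5903, 0.1845, 0.109], [0.5916, 0.1102, 0.109], [0.5625, 0.1091, 0.109], [0.5612, 0.1831, 0.109]]
nest corner FL tri (array([0.53440282, 0.20530873, 0.10684407]), np.float64(0.004932303355314299))
tip [ 0.55389775 -0.19187479  0.054     ] pt tri handle tips: front (array([ 0.5761681 , -0.20099423,  0.15631123]), np.float64(0.0013417449108790109)) post (array([ 0.49752472, -0.17872886,  0.15419962]), np.float64(0.005660381465535431))
handle top [ 0.57633283 -0.2003999   0.158     ]
handle top [ 0.50056072 -0.17845875  0.158     ]
foot [ 0.58583494 -0.18108526  0.014     ]
foot [ 0.5718525  -0.22515243  0.014     ]
foot [ 0.48128005 -0.2006953   0.014     ]
foot [ 0.49435176 -0.15392321  0.014     ]
```

Call:
{"method": "apply_moves", "body": {"plan": [{"offset":[0.33,-0.15,0],"rotation":[0,0,0],"grip":0},{"offset":[0.66,-0.3,0],"rotation":[0,0,0],"grip":0},{"offset":[1,-0.447,0],"rotation":[0,0,0],"grip":0}], "squeeze": 60}}

```text
time_s: 0.6
tool_pos: [0.3022, -0.4367, 0.2312]
eef_rot: [-0.0, 0.985, 0.17, 0.0]
wrist_force: [0.9, -0.4, 0.3]
gripper_width: 1.0
grip_force: 0.0
```

Call:
{"method": "apply_moves", "body": {"plan": [{"offset":[0.33,-0.15,0],"rotation":[0,0,0],"grip":0},{"offset":[0.66,-0.3,0],"rotation":[0,0,0],"grip":0},{"offset":[1,-0.447,0],"rotation":[0,0,0],"grip":0}]}}

```text
time_s: 0.9
tool_pos: [0.411, -0.3324, 0.2315]
eef_rot: [0.0, 0.985, 0.17, 0.0]
wrist_force: [-0.2, 0.1, -0.6]
gripper_width: 1.004
grip_force: 0.0
```

Call:
{"method": "apply_moves", "body": {"plan": [{"offset":[0.33,-0.15,0],"rotation":[0,0,0.15],"grip":0},{"offset":[0.66,-0.3,0],"rotation":[0,0,0.3],"grip":0},{"offset":[1,-0.447,0],"rotation":[0,0,0.45],"grip":0},{"offset":[1,-0.447,0],"rotation":[0,0,0.62],"grip":0},{"offset":[1,-0.447,0],"rotation":[0,0,0.791],"grip":0},{"offset":[1,-0.447,0],"rotation":[0,0,0.791],"grip":0}]}}

```text
time_s: 1.5
tool_pos: [0.529, -0.2196, 0.2311]
eef_rot: [-0.0, 0.99, -0.138, -0.0]
wrist_force: [0.1, -0.2, -0.6]
gripper_width: 0.997
grip_force: 0.0
```

```bash
cat > go.py <<'E'
from h import *
import sys
# usage: go.py x y z yawdeg(tool x)  -> normalised offset/rotation for a downward tool
s=get_state(); p=s['tool_pos']; M=q2R(s['eef_rot']); x,y,z,w=map(float,sys.argv[1:5])
w=np.radians(w); G=np.array([[np.cos(w),np.sin(w),0],[np.sin(w),-np.cos(w),0],[0,0,-1]])
print('pos',p.round(4),'yaw',np.degrees(np.arctan2(M[1,0],M[0,0])).round(2),'tilt',np.degrees(np.arccos(-M[2,2])).round(2),'F',s['wrist_force'].round(2),'gw',round(s['gripper_width'],3),'t',s['time_s'])
print('offset',(M.T@(np.array([x,y,z])-p)/.15).round(3),'rot',(R.from_matrix(M.T@G).as_rotvec()/(np.pi/4)).round(3))
E
python3 go.py .5555 -.195 .13 -16
```

```text
pos [ 0.529  -0.2196  0.2311] yaw -15.84 tilt 0.02 F [ 0.06 -0.17 -0.6 ] gw 0.997 t 1.5
offset [ 0.125 -0.206  0.674] rot [0.    0.001 0.004]
```

Call:
{"method": "apply_moves", "body": {"plan": [{"offset":[0.125,-0.206,0],"rotation":[0,0,0],"grip":0},{"offset":[0.125,-0.206,0.3],"rotation":[0,0,0],"grip":0},{"offset":[0.125,-0.206,0.5],"rotation":[0,0,0],"grip":0},{"offset":[0.125,-0.206,0.674],"rotation":[0,0,0],"grip":0},{"offset":[0.125,-0.206,0.674],"rotation":[0,0,0],"grip":0}]}}

```text
time_s: 2.0
tool_pos: [0.5513, -0.1946, 0.1254]
eef_rot: [-0.002, 0.99, -0.138, -0.005]
wrist_force: [-0.4, 0.2, 0.2]
gripper_width: 0.999
grip_force: 0.0
```

```bash
python3 - <<'E'
from h import *
t=shot('top');s=shot('side')
save('g1',np.hstack([cv2.resize(t['pixels'][195:295,360:440],None,fx=5,fy=5,interpolation=2),cv2.resize(s['pixels'][150:250,310:390],None,fx=5,fy=5,interpolation=2)]))
E
python3 go.py .5555 -.195 .13 -16
```

```text
pos [ 0.5548 -0.1963  0.1303] yaw -15.91 tilt 0.04 F [-0.31  0.14  0.75] gw 1.007 t 2.1
offset [ 0.002 -0.01   0.002] rot [-0.     0.001  0.002]
```

View pics/g1.png

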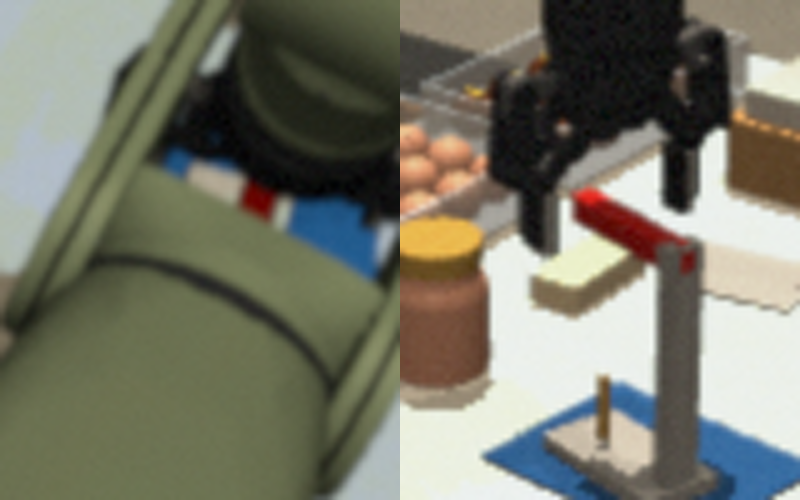

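The fingers straddle the red handle, one on each side. I'll close now.

Call:
{"method": "apply_moves", "body": {"plan": [{"offset":[0,0,0],"rotation":[0,0,0],"grip":1},{"offset":[0,0,0],"rotation":[0,0,0],"grip":1},{"offset":[0,0,0],"rotation":[0,0,0],"grip":1},{"offset":[0,0,0],"rotation":[0,0,0],"grip":1},{"offset":[0,0,0],"rotation":[0,0,0],"grip":1},{"offset":[0,0,0],"rotation":[0,0,0],"grip":1},{"offset":[0,0,0],"rotation":[0,0,0],"grip":1}], "squeeze": 110}}

```text
time_s: 2.8
tool_pos: [0.5559, -0.1959, 0.1311]
eef_rot: [0.0, 0.99, -0.139, 0.001]
wrist_force: [1.0, 1.3, 3.3]
gripper_width: 0.161
grip_force: 107.9
```

Call:
{"method": "apply_moves", "body": {"plan": [{"offset":[0,0,-0.07],"rotation":[0,0,0],"grip":1},{"offset":[0,0,-0.2],"rotation":[0,0,0],"grip":1},{"offset":[0,0,-0.2],"rotation":[0,0,0],"grip":1},{"offset":[0,0,-0.2],"rotation":[0,0,0],"grip":1}]}}

```text
time_s: 3.2
tool_pos: [0.5549, -0.1959, 0.16]
eef_rot: [0.0, 0.99, -0.139, -0.0]
wrist_force: [0.1, 0.0, -2.3]
gripper_width: 0.173
grip_force: 107.5
```

```bash
python3 - <<'E'
from h import *
t=shot('top');s=shot('side')
save('g2',np.hstack([cv2.resize(s['pixels'][150:250,310:390],None,fx=7,fy=6,interpolation=2)]))
E
python3 go.py .46 .145 .13 0.7
```

```text
pos [ 0.5541 -0.1955  0.1588] yaw -15.96 tilt 0.15 F [-0.87  0.31 -3.93] gw 0.17 t 3.3
offset [-1.227 -2.01   0.196] rot [-0.001  0.003 -0.37 ]
```

View pics/g2.png

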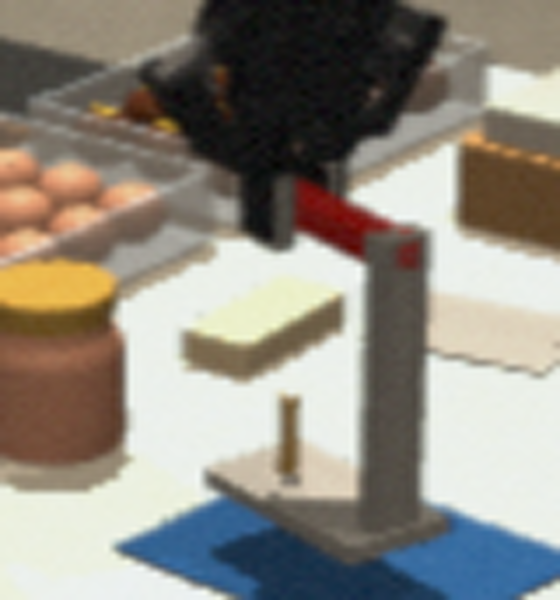

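Call:
{"method": "apply_moves", "body": {"plan": [{"offset":[-0.12,-0.18,0],"rotation":[0,0,-0.09],"grip":1},{"offset":[-0.24,-0.36,0],"rotation":[0,0,-0.18],"grip":1},{"offset":[-0.36,-0.53,0],"rotation":[0,0,-0.28],"grip":1},{"offset":[-0.48,-0.7,0],"rotation":[0,0,-0.37],"grip":1},{"offset":[-0.596,-0.869,0],"rotation":[0,0,-0.37],"grip":1}]}}

```text
time_s: 3.8
tool_pos: [0.5035, -0.0447, 0.1589]
eef_rot: [-0.0, 1.0, 0.007, -0.001]
wrist_force: [0.2, 0.3, -2.3]
gripper_width: 0.169
grip_force: 107.7
```

Call:
{"method": "apply_moves", "body": {"plan": [{"offset":[-0.04,-0.2,0],"rotation":[0,0,0],"grip":1},{"offset":[-0.08,-0.4,0],"rotation":[0,0,0],"grip":1},{"offset":[-0.147,-0.635,0],"rotation":[0,0,0],"grip":1}]}}

```text
time_s: 4.1
tool_pos: [0.481, 0.0498, 0.1593]
eef_rot: [0.0, 1.0, 0.006, -0.001]
wrist_force: [0.2, 0.7, -2.7]
gripper_width: 0.169
grip_force: 107.7
```

Call:
{"method": "apply_moves", "body": {"plan": [{"offset":[-0.04,-0.2,0],"rotation":[0,0,0],"grip":1},{"offset":[-0.08,-0.4,0],"rotation":[0,0,0],"grip":1},{"offset":[-0.147,-0.635,0],"rotation":[0,0,0],"grip":1},{"offset":[-0.147,-0.635,0.1],"rotation":[0,0,0],"grip":1},{"offset":[-0.147,-0.635,0.1],"rotation":[0,0,0],"grip":1}]}}

```text
time_s: 4.6
tool_pos: [0.4556, 0.1445, 0.1425]
eef_rot: [0.001, 1.0, 0.007, -0.003]
wrist_force: [-0.7, -0.1, -3.1]
gripper_width: 0.17
grip_force: 107.8
```

```bash
python3 - <<'E'
from h import *
t=shot('top');s=shot('side')
save('g3',np.hstack([cv2.resize(s['pixels'][190:310,210:330],None,fx=5,fy=5,interpolation=2),cv2.resize(t['pixels'][170:290,220:260],None,fx=5,fy=5,interpolation=2)]))
print('old tip',onz(s,351.3,216.3,.082))
E
python3 go.py .576 .146 .139 0.7
```

```text
old tip [ 0.55222182 -0.19237739  0.082     ]
pos [0.4576 0.1437 0.1442] yaw 0.7 tilt 0.15 F [ 0.89 -0.06 -1.91] gw 0.166 t 4.7
offset [ 0.789 -0.006  0.033] rot [ 0.001  0.003 -0.   ]
```

View pics/g3.png

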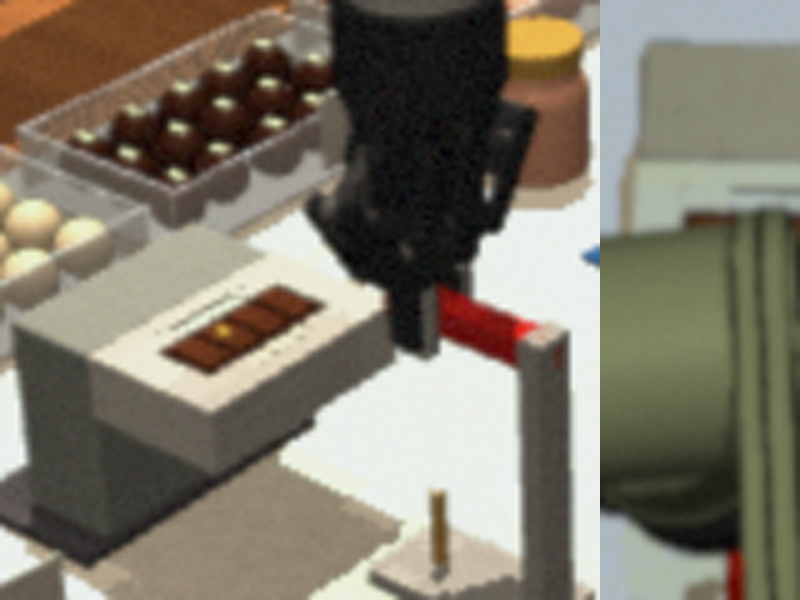

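Run:
```python
from h import *
s=shot('side')
for z in(.065,.067,.069): print(z,onz(s,297.4,288.0,z))
# bar centre from side by homography-free check: front-left nest corner etc.
for k in((210,415),(396,310),(275,250),(93,352)): print(onz(s,k[0]/5+210,k[1]/5+190,.109).round(4))
```

```text
0.065 [0.45713128 0.1441312  0.065     ]
0.067 [0.45513975 0.14633146 0.067     ]
0.069 [0.45314823 0.14853172 0.069     ]
[0.5333 0.2096 0.109 ]
[0.5285 0.0892 0.109 ]
[0.6146 0.0821 0.109 ]
[0.6151 0.2041 0.109 ]
```

Call:
{"method": "apply_moves", "body": {"plan": [{"offset":[0.2,0,0.03],"rotation":[0,0,0],"grip":1},{"offset":[0.4,0,0.03],"rotation":[0,0,0],"grip":1},{"offset":[0.6,0,0.03],"rotation":[0,0,0],"grip":1},{"offset":[0.79,0,0.03],"rotation":[0,0,0],"grip":1},{"offset":[0.79,0,0],"rotation":[0,0,0],"grip":1},{"offset":[0.79,0,-0.02],"rotation":[0,0,0],"grip":1},{"offset":[0.79,0,-0.03],"rotation":[0,0,0],"grip":1}]}}

```text
time_s: 5.45
tool_pos: [0.5766, 0.1449, 0.1501]
eef_rot: [0.0, 1.0, 0.006, -0.0]
wrist_force: [-0.4, -0.5, -2.8]
gripper_width: 0.167
grip_force: 107.9
```

```bash
python3 go.py .576 .144 .150 0.7
```

```text
pos [0.5766 0.1449 0.1501] yaw 0.65 tilt 0.02 F [-0.44 -0.48 -2.84] gw 0.167 t 5.45
offset [-0.004  0.006  0.001] rot [-0.     0.    -0.001]
```

Call:
{"method": "apply_moves", "body": {"plan": [{"offset":[0,0,-0.006],"rotation":[0,0,0],"grip":1},{"offset":[0,0,-0.01],"rotation":[0,0,0],"grip":1},{"offset":[0,0,-0.01],"rotation":[0,0,0],"grip":1}]}}

```text
time_s: 5.75
tool_pos: [0.5766, 0.1455, 0.1514]
eef_rot: [-0.0, 1.0, 0.006, 0.0]
wrist_force: [-0.2, 0.2, -2.8]
gripper_width: 0.169
grip_force: 107.9
```

Call:
{"method": "apply_moves", "body": {"plan": [{"offset":[0,0,-0.006],"rotation":[0,0,0],"grip":1},{"offset":[0,0,-0.006],"rotation":[0,0,0],"grip":1}]}}

```text
time_s: 5.95
tool_pos: [0.5767, 0.1455, 0.1519]
eef_rot: [0.0, 1.0, 0.006, -0.0]
wrist_force: [-0.5, 0.4, -1.9]
gripper_width: 0.168
grip_force: 107.7
```

Call:
{"method": "apply_moves", "body": {"plan": [{"offset":[0,0,-0.004],"rotation":[0,0,0],"grip":1},{"offset":[0,0,-0.004],"rotation":[0,0,0],"grip":1}]}}

```text
time_s: 6.15
tool_pos: [0.5767, 0.1455, 0.1521]
eef_rot: [-0.0, 1.0, 0.006, -0.0]
wrist_force: [0.1, -0.7, -5.4]
gripper_width: 0.165
grip_force: 107.4
```

Call:
{"method": "apply_moves", "body": {"plan": [{"offset":[0,0,-0.004],"rotation":[0,0,0],"grip":1},{"offset":[0,0,-0.004],"rotation":[0,0,0],"grip":1}]}}

```text
time_s: 6.35
tool_pos: [0.5765, 0.1454, 0.1523]
eef_rot: [-0.0, 1.0, 0.006, -0.001]
wrist_force: [-0.4, 0.9, -9.3]
gripper_width: 0.164
grip_force: 107.4
```

Call:
{"method": "apply_moves", "body": {"plan": [{"offset":[0,0,-0.002],"rotation":[0,0,0],"grip":1},{"offset":[0,0,-0.002],"rotation":[0,0,0],"grip":1}]}}

```text
time_s: 6.55
tool_pos: [0.5764, 0.1454, 0.1524]
eef_rot: [0.0, 1.0, 0.006, -0.001]
wrist_force: [1.1, 0.7, -12.1]
gripper_width: 0.166
grip_force: 107.3
```

Call:
{"method": "apply_moves", "body": {"plan": [{"offset":[0,-0.008,0.001],"rotation":[0,0,0],"grip":1},{"offset":[0,-0.016,0.001],"rotation":[0,0,0],"grip":1},{"offset":[0,-0.02,0.001],"rotation":[0,0,0],"grip":1}]}}

```text
time_s: 6.85
tool_pos: [0.5765, 0.1469, 0.1526]
eef_rot: [0.002, 1.0, 0.006, -0.001]
wrist_force: [1.1, -5.6, -13.3]
gripper_width: 0.162
grip_force: 107.3
```

Call:
{"method": "apply_moves", "body": {"plan": [{"offset":[0,-0.008,0],"rotation":[0,0,0],"grip":1},{"offset":[0,-0.016,0],"rotation":[0,0,0],"grip":1},{"offset":[0,-0.016,0],"rotation":[0,0,0],"grip":1}]}}

```text
time_s: 7.15
tool_pos: [0.5779, 0.1518, 0.1554]
eef_rot: [-0.001, 1.0, 0.006, 0.001]
wrist_force: [-1.3, -0.3, -3.0]
gripper_width: 0.163
grip_force: 108.9
```

The rod has popped into the hole: z rose 3 mm and the press force vanished.

Call:
{"method": "apply_moves", "body": {"plan": [{"offset":[0,0,-0.01],"rotation":[0,0,0],"grip":1},{"offset":[0,0,-0.02],"rotation":[0,0,0],"grip":1},{"offset":[0,0,-0.02],"rotation":[0,0,0],"grip":1}]}}

```text
time_s: 7.45
tool_pos: [0.5777, 0.1513, 0.1578]
eef_rot: [-0.0, 1.0, 0.006, 0.001]
wrist_force: [-0.0, 1.1, -2.6]
gripper_width: 0.162
grip_force: 109.0
```

Call:
{"method": "apply_moves", "body": {"plan": [{"offset":[0,0,-0.01],"rotation":[0,0,0],"grip":1},{"offset":[0,0,-0.016],"rotation":[0,0,0],"grip":1},{"offset":[0,0,-0.016],"rotation":[0,0,0],"grip":1}]}}

```text
time_s: 7.75
tool_pos: [0.5774, 0.1509, 0.1593]
eef_rot: [-0.0, 1.0, 0.006, 0.001]
wrist_force: [-0.7, -0.3, -3.4]
gripper_width: 0.166
grip_force: 109.0
```

Call:
{"method": "apply_moves", "body": {"plan": [{"offset":[0,0,-0.01],"rotation":[0,0,0],"grip":1},{"offset":[0,0,-0.02],"rotation":[0,0,0],"grip":1},{"offset":[0,0,-0.02],"rotation":[0,0,0],"grip":1}]}}

```text
time_s: 8.05
tool_pos: [0.577, 0.1508, 0.1619]
eef_rot: [-0.0, 1.0, 0.006, -0.0]
wrist_force: [0.6, -0.3, -3.2]
gripper_width: 0.166
grip_force: 109.0
```

Call:
{"method": "apply_moves", "body": {"plan": [{"offset":[0,0,-0.005],"rotation":[0,0,0],"grip":1},{"offset":[0,0,-0.01],"rotation":[0,0,0],"grip":1},{"offset":[0,0,-0.01],"rotation":[0,0,0],"grip":1}]}}

```text
time_s: 8.35
tool_pos: [0.5766, 0.1508, 0.1621]
eef_rot: [0.0, 1.0, 0.006, -0.001]
wrist_force: [1.8, -0.1, -10.1]
gripper_width: 0.165
grip_force: 108.0
```

Call:
{"method": "apply_moves", "body": {"plan": [{"offset":[0,0,-0.005],"rotation":[0,0,0],"grip":1},{"offset":[0,0,-0.007],"rotation":[0,0,0],"grip":1},{"offset":[0,0,-0.007],"rotation":[0,0,0],"grip":1}]}}

```text
time_s: 8.65
tool_pos: [0.5764, 0.1508, 0.1632]
eef_rot: [0.0, 1.0, 0.006, -0.001]
wrist_force: [3.2, 0.4, -15.1]
gripper_width: 0.164
grip_force: 107.5
```

Call:
{"method": "apply_moves", "body": {"plan": [{"offset":[0,0,-0.004],"rotation":[0,0,0],"grip":1},{"offset":[0,0,-0.004],"rotation":[0,0,0],"grip":1}]}}

```text
time_s: 8.85
tool_pos: [0.5766, 0.1507, 0.1646]
eef_rot: [0.0, 1.0, 0.006, -0.001]
wrist_force: [2.2, 1.2, -14.3]
gripper_width: 0.171
grip_force: 107.6
```

Call:
{"method": "apply_moves", "body": {"plan": [{"offset":[0,0,-0.007],"rotation":[0,0,0],"grip":1},{"offset":[0,0,-0.014],"rotation":[0,0,0],"grip":1},{"offset":[0,0,-0.02],"rotation":[0,0,0],"grip":1}]}}

```text
time_s: 9.15
tool_pos: [0.5767, 0.1508, 0.168]
eef_rot: [0.0, 1.0, 0.006, -0.0]
wrist_force: [2.0, 0.1, -15.1]
gripper_width: 0.165
grip_force: 107.7
```

Call:
{"method": "apply_moves", "body": {"plan": [{"offset":[0,0,-0.007],"rotation":[0,0,0],"grip":1},{"offset":[0,0,-0.014],"rotation":[0,0,0],"grip":1},{"offset":[0,0,-0.02],"rotation":[0,0,0],"grip":1}]}}

```text
time_s: 9.45
tool_pos: [0.5767, 0.1508, 0.171]
eef_rot: [0.0, 1.0, 0.006, -0.0]
wrist_force: [0.9, -0.5, -15.0]
gripper_width: 0.165
grip_force: 107.7
```

Call:
{"method": "apply_moves", "body": {"plan": [{"offset":[0,0,0],"rotation":[0,0,0],"grip":1},{"offset":[0,0,0],"rotation":[0,0,0],"grip":1}]}}

```text
time_s: 9.65
tool_pos: [0.5769, 0.1508, 0.1711]
eef_rot: [0.0, 1.0, 0.006, -0.0]
wrist_force: [0.9, -0.1, -13.4]
gripper_width: 0.163
grip_force: 107.9
```

Call:
{"method": "apply_moves", "body": {"plan": [{"offset":[0,0,-0.007],"rotation":[0,0,0],"grip":1},{"offset":[0,0,-0.014],"rotation":[0,0,0],"grip":1},{"offset":[0,0,-0.02],"rotation":[0,0,0],"grip":1},{"offset":[0,0,-0.02],"rotation":[0,0,0],"grip":1},{"offset":[0,0,-0.02],"rotation":[0,0,0],"grip":1}]}}

```text
time_s: 10.15
tool_pos: [0.5769, 0.1508, 0.1741]
eef_rot: [0.0, 1.0, 0.006, -0.0]
wrist_force: [0.1, 0.2, -13.2]
gripper_width: 0.164
grip_force: 107.7
```

```bash
python3 - <<'E'
from h import *
s=shot('side')
save('g4',cv2.resize(s['pixels'][210:310,195:315],None,fx=6,fy=6,interpolation=2))
E
python3 go.py .576 .151 .140 0.7
```

```text
pos [0.5769 0.1508 0.1741] yaw 0.7 tilt 0.01 F [ 1.00e-02  6.10e-01 -1.42e+01] gw 0.165 t 10.2
offset [-0.006 -0.001  0.227] rot [ 0.  0. -0.]
```

View pics/g4.png

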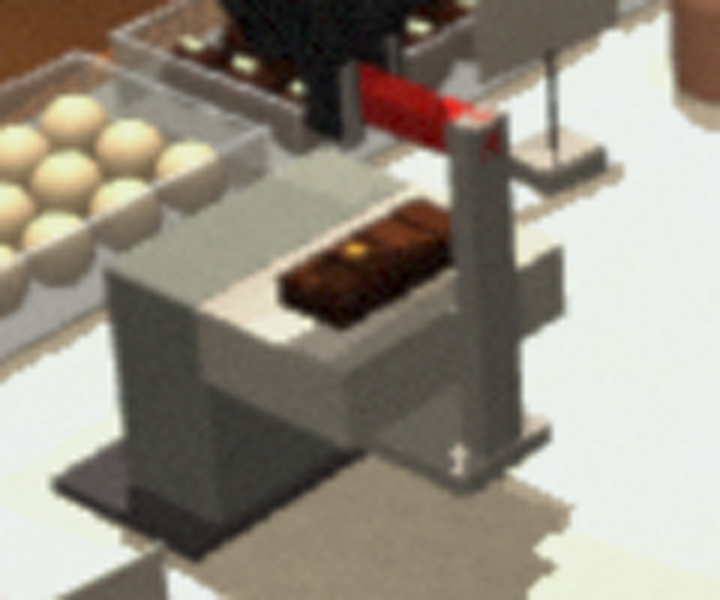

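The bar stands proud and level in the nest, and the hook is still upright. Now I lower and withdraw.

Call:
{"method": "apply_moves", "body": {"plan": [{"offset":[0,0,0.04],"rotation":[0,0,0],"grip":1},{"offset":[0,0,0.1],"rotation":[0,0,0],"grip":1},{"offset":[0,0,0.16],"rotation":[0,0,0],"grip":1},{"offset":[0,0,0.214],"rotation":[0,0,0],"grip":1},{"offset":[0,0,0.214],"rotation":[0,0,0],"grip":1},{"offset":[0,0,0.214],"rotation":[0,0,0],"grip":1}]}}

```text
time_s: 10.8
tool_pos: [0.5775, 0.1508, 0.1418]
eef_rot: [-0.0, 1.0, 0.006, 0.0]
wrist_force: [-0.2, 0.2, -3.7]
gripper_width: 0.163
grip_force: 109.3
```

Call:
{"method": "apply_moves", "body": {"plan": [{"offset":[-0.2,0,0],"rotation":[0,0,0],"grip":1},{"offset":[-0.4,0,0],"rotation":[0,0,0],"grip":1},{"offset":[-0.6,0,0],"rotation":[0,0,0],"grip":1},{"offset":[-0.8,0,0],"rotation":[0,0,0],"grip":1},{"offset":[-0.8,0,0],"rotation":[0,0,0],"grip":1}]}}

```text
time_s: 11.3
tool_pos: [0.4529, 0.1494, 0.1413]
eef_rot: [0.0, 1.0, 0.007, -0.002]
wrist_force: [0.5, -0.3, -3.3]
gripper_width: 0.164
grip_force: 109.3
```

```bash
cat > chk.py <<'E'
from h import *
t=shot('top'); s=shot('side')
def bar(c,w,k):
    H,S,V=[x.astype(int) for x in cv2.split(cv2.cvtColor(c['pixels'],cv2.COLOR_RGB2HSV))]
    m=(H<15)&(S>120)&(V<150); z=np.zeros_like(m); z[w[2]:w[3],w[0]:w[1]]=1
    m=cv2.morphologyEx((m&z).astype(np.uint8),3,np.ones((k,k)))
    cs,_=cv2.findContours(m,0,1); return max(cs,key=cv2.contourArea)
b=cv2.minAreaRect(bar(t,(230,275,205,235),9)); cs=bar(s,(235,285,235,270),7).reshape(-1,2)
print('top',b,'side extents',cs.min(0),cs.max(0))
save('c5',np.hstack([cv2.resize(s['pixels'][225:285,220:300],None,fx=5,fy=5,interpolation=2),cv2.resize(t['pixels'][195:255,215:295],None,fx=5,fy=5,interpolation=2)]))
E
python3 chk.py; python3 go.py .504 -.045 .159 0.7
```

```text
top ((254.0, 219.0), (14.0, 34.0), 90.0) side extents [243 244] [273 263]
pos [0.4576 0.1495 0.1428] yaw 0.72 tilt 0.17 F [ 0.62 -0.69 -2.45] gw 0.17 t 11.4
offset [ 0.293  1.301 -0.108] rot [-0.    -0.004  0.   ]
```

View pics/c5.png

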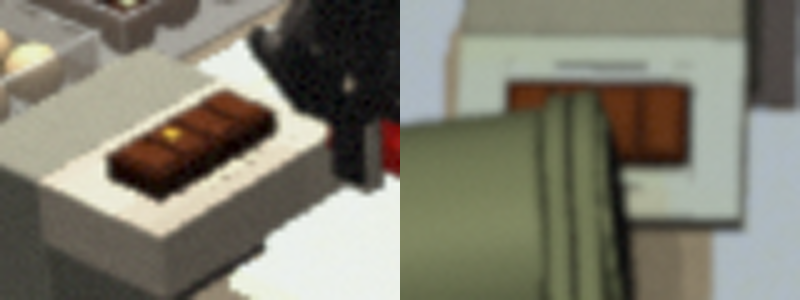

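The side view shows the bar level and standing proud by about 4.4 px at the near corner edge, which is about 12 mm. I'm returning the hook to the mat.

Call:
{"method": "apply_moves", "body": {"plan": [{"offset":[0.0,0.2,-0.05],"rotation":[0,0,0],"grip":1},{"offset":[0.07,0.42,-0.1],"rotation":[0,0,0],"grip":1},{"offset":[0.147,0.65,-0.12],"rotation":[0,0,0],"grip":1}]}}

```text
time_s: 11.7
tool_pos: [0.4829, 0.0511, 0.1617]
eef_rot: [0.0, 1.0, 0.007, 0.002]
wrist_force: [0.1, -0.2, -3.1]
gripper_width: 0.169
grip_force: 109.3
```

Call:
{"method": "apply_moves", "body": {"plan": [{"offset":[0.04,0.2,0],"rotation":[0,0,0],"grip":1},{"offset":[0.08,0.42,0],"rotation":[0,0,0],"grip":1},{"offset":[0.147,0.65,0],"rotation":[0,0,0],"grip":1}]}}

```text
time_s: 12.0
tool_pos: [0.5053, -0.047, 0.1608]
eef_rot: [0.0, 1.0, 0.006, 0.001]
wrist_force: [0.4, 0.1, -2.4]
gripper_width: 0.168
grip_force: 109.3
```

Call:
{"method": "apply_moves", "body": {"plan": [{"offset":[0.06,0.2,0],"rotation":[0,0,0.08],"grip":1},{"offset":[0.12,0.4,0],"rotation":[0,0,0.16],"grip":1},{"offset":[0.18,0.6,0],"rotation":[0,0,0.24],"grip":1},{"offset":[0.26,0.8,0],"rotation":[0,0,0.31],"grip":1},{"offset":[0.331,0.99,0],"rotation":[0,0,0.371],"grip":1},{"offset":[0.331,0.99,0],"rotation":[0,0,0.371],"grip":1},{"offset":[0.331,0.99,0],"rotation":[0,0,0.371],"grip":1}]}}

```text
time_s: 12.7
tool_pos: [0.5561, -0.1944, 0.1601]
eef_rot: [0.0, 0.99, -0.14, 0.001]
wrist_force: [-0.2, 1.0, -2.2]
gripper_width: 0.165
grip_force: 109.3
```

```bash
python3 go.py .5545 -.196 .1315 -16
```

```text
pos [ 0.5561 -0.1944  0.1601] yaw -16.09 tilt 0.08 F [-0.17  0.95 -2.24] gw 0.165 t 12.7
offset [-0.008  0.013  0.191] rot [-0.    -0.002 -0.002]
```

Call:
{"method": "apply_moves", "body": {"plan": [{"offset":[0,0.01,0.08],"rotation":[0,0,0],"grip":1},{"offset":[0,0.01,0.15],"rotation":[0,0,0],"grip":1},{"offset":[0,0.01,0.18],"rotation":[0,0,0],"grip":1},{"offset":[0,0.01,0.18],"rotation":[0,0,0],"grip":1}]}}

```text
time_s: 13.1
tool_pos: [0.554, -0.1934, 0.1319]
eef_rot: [-0.0, 0.99, -0.139, -0.001]
wrist_force: [0.4, -0.6, -1.7]
gripper_width: 0.169
grip_force: 109.3
```

Call:
{"method": "apply_moves", "body": {"plan": [{"offset":[0,0,0.006],"rotation":[0,0,0],"grip":1},{"offset":[0,0,0.01],"rotation":[0,0,0],"grip":1},{"offset":[0,0,0.01],"rotation":[0,0,0],"grip":1}]}}

```text
time_s: 13.4
tool_pos: [0.5544, -0.1943, 0.1313]
eef_rot: [-0.0, 0.99, -0.139, -0.0]
wrist_force: [-0.3, -0.0, -2.4]
gripper_width: 0.168
grip_force: 109.4
```

Call:
{"method": "apply_moves", "body": {"plan": [{"offset":[0,0,0.005],"rotation":[0,0,0],"grip":1},{"offset":[0,0,0.007],"rotation":[0,0,0],"grip":1},{"offset":[0,0,0.007],"rotation":[0,0,0],"grip":1}]}}

```text
time_s: 13.7
tool_pos: [0.5548, -0.1945, 0.131]
eef_rot: [0.0, 0.99, -0.139, 0.0]
wrist_force: [-1.3, 1.3, 1.2]
gripper_width: 0.168
grip_force: 109.9
```

Call:
{"method": "apply_moves", "body": {"plan": [{"offset":[0,0,0.004],"rotation":[0,0,0],"grip":1},{"offset":[0,0,0.004],"rotation":[0,0,0],"grip":1}]}}

```text
time_s: 13.9
tool_pos: [0.555, -0.1945, 0.131]
eef_rot: [0.0, 0.99, -0.139, 0.001]
wrist_force: [-2.6, 1.0, 4.5]
gripper_width: 0.165
grip_force: 110.5
```

It is seated at the same height as before, so I release.

Call:
{"method": "apply_moves", "body": {"plan": [{"offset":[0,0,-0.004],"rotation":[0,0,0],"grip":0.7},{"offset":[0,0,-0.004],"rotation":[0,0,0],"grip":0.5},{"offset":[0,0,-0.004],"rotation":[0,0,0],"grip":0.2},{"offset":[0,0,-0.004],"rotation":[0,0,0],"grip":0},{"offset":[0,0,-0.004],"rotation":[0,0,0],"grip":0},{"offset":[0,0,-0.004],"rotation":[0,0,0],"grip":0},{"offset":[0,0,-0.004],"rotation":[0,0,0],"grip":0}]}}

```text
time_s: 14.6
tool_pos: [0.5545, -0.1944, 0.1303]
eef_rot: [0.0, 0.99, -0.139, -0.0]
wrist_force: [0.5, 0.9, -0.1]
gripper_width: 1.001
grip_force: 0.0
```

Call:
{"method": "apply_moves", "body": {"plan": [{"offset":[0,0,-0.1],"rotation":[0,0,0],"grip":0},{"offset":[0,0,-0.3],"rotation":[0,0,0],"grip":0},{"offset":[0,0,-0.6],"rotation":[0,0,0],"grip":0},{"offset":[0,0,-0.9],"rotation":[0,0,0],"grip":0},{"offset":[0,0,-0.9],"rotation":[0,0,0],"grip":0},{"offset":[0,0,-0.9],"rotation":[0,0,0],"grip":0}]}}

```text
time_s: 15.2
tool_pos: [0.5557, -0.195, 0.2687]
eef_rot: [0.001, 0.99, -0.139, 0.003]
wrist_force: [-0.3, 0.2, 0.4]
gripper_width: 0.998
grip_force: 0.0
```

```bash
python3 - <<'E'
from h import *
s=shot('side'); save('end',cv2.resize(s['pixels'][150:300,200:400],None,fx=4,fy=4,interpolation=2))
E
python3 go.py .55 -.196 .26 -16
```

```text
pos [ 0.5546 -0.1944  0.2663] yaw -15.99 tilt 0.08 F [ 0.44  0.53 -0.  ] gw 0.998 t 15.25
offset [-0.026  0.019  0.042] rot [ 0.    -0.002  0.   ]
```

View pics/end.png

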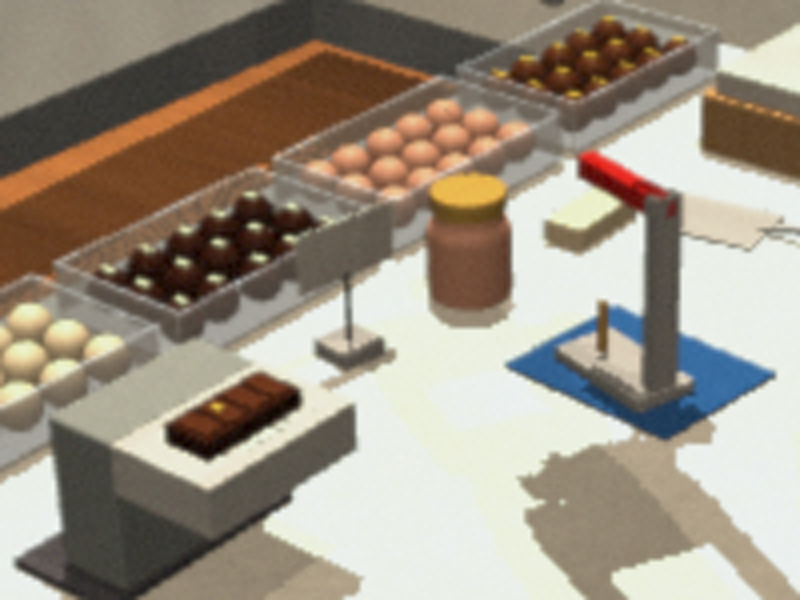

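The hook stands upright on the mat, the bar is proud and level, and the gripper is clear. Handing in.

```bash
python3 -c "from workcell import close_job; print(close_job())"
```

```text
the job is handed in; nothing more can be done
None
```

I handed the job in at about 15 s: the bar stands about 12 mm proud and level in its nest, the hook is released upright on its blue mat, and the highest wrist-force reading was about 15 N; the verdict was not shown.

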